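Stack the jar tote on the vial tote and lid it

TASK

Stack the tote of wide jars on top of the tote of small vials, turned so that its feet stand on the lower tote's rim (tabs at opposite ends) instead of sinking through the notches and nesting onto the vials, and finish with the loose lid fully home on the jar tote. Set the jars down gently, not dropping them, leave the vial tote where it stands, and do not knock over either of the two capped bottles.

Things in the scene. Friction and masses are not known exactly. Their poses are not given: they have to be found in the camera images.
- tote_vials_mid (a point): (All sizes in mm.) Centre of the lower tote, 32 above its underside; x along its length towards its pull tab, z up. Grey plastic stack-nest tote 150 (x) x 62 (y) x 64 high, holding ten small capped vials in two rows (tops 37 above the underside). Stands on the bench and stays there. Mouth inside the rim 137 x 50.
- tote_vials_tab (a point): Outer end of the lower tote's pull tab, a flat lug 36 wide on one short end, 95 from the tote's centre and 50 above its underside. The tab shows which way round the tote is.
- tote_jars_mid (a point): Centre of the tote to be stacked, 32 above its underside; x along its length towards its tab, z up. Same tote, holding three wide capped jars in one row (tops 37 up), about 0.28 kg. Base 127 x 42. Stacked right its underside is 57 above the lower tote's underside, centre over centre, long sides parallel, tabs at opposite ends, 4 play each way; tabs at the same end: it nests about 20 too low.
- tote_jars_tab (a point): Outer end of the jar tote's pull tab, like the other: 36 wide, 95 from the tote's centre, 50 above its underside.
- tote_jars_rim (a point): Middle of the jar tote's mouth, level with the rim, 64 above its underside. Rim: upright band 10 high, 62 over its outside; grasp across it from above at mid-length. Long rims (both totes) have open notches 24 wide, 26 deep at x=+52 and -22 from centre, unbroken from -10 to +40. Below each notch a foot 16 wide, sole 7 above the underside, 64 over both feet.
- lid_mid (a point): Centre of the loose lid, 25 above its underside; x along its length, z up; grey plastic, 0.10 kg, same either way round, lying right way up. Flange 152 x 64, 10 to 14 above the underside; below it a plug 129 x 42 (lowest 5: 122 x 36) that drops 10 into a tote's mouth, 4 play each way. Home, the flange lies on the rim and the lid's underside is 54 above the tote's underside.
- lid_handle (a point): Centre of the lid's handle bar, 44 above the lid's underside, above its middle: bar 66 long (x), 12 wide, 12 high, on two end posts 42 apart, open below the bar. Grasp it from above across the 12 width.
- bottle_near_mid (a point): Centre of a small clear glass bottle with white cap, diameter 56, height 95, between the robot and the lid; z up. A bystander, to be left standing.
- bottle_far_mid (a point): Centre of a small amber glass bottle with white cap, diameter 60, height 105, beyond the totes; z up. A bystander, to be left standing.

How it is judged:
By the outcome, as a careful person would: the job done as asked, in the order asked, and still so for the second after the job is handed in, with the robot touching nothing.
It also fails if it takes over 67 s, if anything falls off the work surface, if the arm or the gripper's body presses on something with over 40 N, if the wrist force passes 120 N, or if a joint passes its speed limit or range.

ROBOT

A 7-joint arm with a two-finger parallel gripper is mounted at the origin on the work surface. World frame = base frame: x ahead of the robot, y to its left, z up, the work surface at z = 0. Lengths are in m, angles in rad, forces in N, time in s.
With the tool pointing down it reaches from about 0.425 to 0.825 m from the base axis. Payload 3.6 kg.
Tool frame: the origin (TCP) lies on the centre line of the jaws, within the pads' length; the fingertips stand 8 mm ahead of it and the grasp point (between the pads) lies 11 mm behind it; z points along the fingers, y is the direction in which the jaws open and shut (so a half turn about z gives the same grasp; the last joint's range is limited). The gripper opens to 93 mm and grips with 3 to 60 N. Pads are 15 mm wide; open, the fingers measure 128 mm over their backs; the gripper's body (75 mm by 188 mm) begins 65 mm behind the grasp point.
Start: joints at [-1.308, 0.615, -0.013, 1.423, 0.008, 1.103, -0.04], TCP at [0.186, 0.623, 0.227] pointing down, gripper open.
Joint ranges: [-3.12, 3.12], [-0.3, 2.06], [-1.34, 1.32], [0.26, 2.42], [-1.36, 4.5], [0.01, 1.98], [-2.84, 2.84]. Speed limits (rad/s): [2.79, 2.79, 3.14, 3.14, 3.14, 3.14, 3.14].

INTERFACE

Orientations are given as a rotation vector (axis times angle).
In Python, from workcell import * gives the robot as it stands.
- The arm moves only by the tool send_rows, never from a script. Its argument "rows" is a list of rows, each an object of numbers: "x", "y", "z": the shift along the tool's x, y, z in cm; "rx", "ry", "rz": the turn, a rotation vector about the tool's x, y, z in rad; "claw": the closure, from 0 (fully open) to 1 (shut). In form: [{"x": .., "y": .., "z": .., "rx": .., "ry": .., "rz": .., "claw": ..}, ...]. A call has 1 to 8 rows; each row shifts and turns the commanded pose from where the row before left it, along the tool's axes as they then stand; what a row does not reach is not made up. A row lasts 1/10 s, in which the tool goes at most 50 mm and 8.59 degrees, less where a joint would pass 70% of its speed; a pose out of reach is approached as far as the arm can. A call with a gripper value outside its range is refused whole. The fingers move at their own pace and stop on an object; "grip_force" is the grip in N (left out, the last holds). Time passes only in rows, so rows that do not move let the fingers close. It gives the time, the measured TCP pose, the force and the opening at its end, in the units of the state.
- observe(): the state, without advancing time (a new reading comes with each control period).
- read_camera(name): name is "side" or "top"; returns (picture, depth): 400x640x3 uint8, blue, green, red; 400x640 float32, m along the optical axis (not along the pixel's ray), 0 where there is no reading.
- camera_model(name): a dict with "fov_y" (degrees; the focal length in pixels is half the picture's height over the tangent of half this angle, whatever the lens; pixels are square), "cx", "cy" (the principal point, pixels), "dist" ([k1, k2, p1, p2, k3] as OpenCV has them; the pictures are not rectified), "R" (3x3) and "t" (3): a world point X has camera coordinates R X + t. Camera axes: x right, y down, z forward; pixel columns grow to the right and rows downward; lengths in m; the calibration is good to about 2 mm. A picture is of the moment at which its call begins. camera_model takes no time and is no camera call.
- hand_in(): hands the job in, once; it reports no verdict.
The state is a dict: "t": time; "q": joint angles; "qd": joint speeds; "joint_efforts": joint torques, N m; "tcp_pos": TCP position; "orientation": TCP orientation; "contact_force": force on the tool from outside, world axes, zero at the start; "torque": the same for the moment, N m; "opening": finger opening in m.
Only numpy, scipy, OpenCV 4.12 (cv2) and the standard library are available. Lean on these libraries where they do the work, as an engineer would, in place of code of your own. Each camera call takes 0.05 s, during which the arm holds its last target.

## Working session

There is one attempt and no reset: what is moved stays moved. The work goes in short steps, Python scripts to look and compute and a tool call to move; the robot and the scene stay as the last step left them, time stands still between calls to the robot, and variables do not carry over. Pictures are saved under pics/ and viewed, and the job is handed in when it is done.

Besides the shell and the picture viewer there is one more tool, called by a JSON object that holds its "method" and its "body", one argument or row to a line. send_rows: Moves the arm, as the interface text tells. Its arguments: {"type":"object","properties":{"rows":{"type":"array","items":{"type":"object","properties":{"x":{"type":"number"},"y":{"type":"number"},"z":{"type":"number"},"rx":{"type":"number"},"ry":{"type":"number"},"rz":{"type":"number"},"claw":{"type":"number"}}}},"grip_force":{"type":"number"}},"required":["rows"]}

```bash
ls; mkdir -p pics
python3 - <<'E'
from workcell import *
import cv2,numpy as np
s=observe();print({k:np.round(v,3) for k,v in s.items()})
for n in("side","top"):
    p,d=read_camera(n);cv2.imwrite(f"pics/{n}0.png",p);np.savez(f"{n}0.npz",p=p,d=d)
    m=camera_model(n);print(n,m, -np.array(m["R"]).T@np.array(m["t"]))
E
```

```text
pics
{'t': np.float64(0.0), 'q': array([-1.307,  0.616, -0.013,  1.425,  0.008,  1.103, -0.04 ]), 'qd': array([ 0.001, -0.001,  0.001, -0.001,  0.002, -0.002,  0.001]), 'joint_efforts': array([ 0.0000e+00, -4.5895e+01,  2.0900e-01, -1.6575e+01, -6.1000e-02,
        2.0000e-02,  0.0000e+00]), 'tcp_pos': array([0.186, 0.622, 0.226]), 'orientation': array([-0.453, -3.108,  0.004]), 'contact_force': array([ 0.246,  0.21 , -0.106]), 'torque': array([ 0.018,  0.05 , -0.028]), 'opening': np.float64(0.093)}
side {'fov_y': 48.731850859188036, 'cx': 318.842465096295, 'cy': 205.30356017382212, 'dist': array([0.04139391, 0.        , 0.        , 0.        , 0.        ]), 'R': array([[ 0.75686313, -0.65329925,  0.0189288 ],
       [-0.32403071, -0.40023455, -0.85721433],
       [ 0.56759344,  0.64266041, -0.51461179]]), 't': array([-0.4361756 ,  0.29192126,  0.66231737])} [ 0.04878968 -0.59376137  0.59933169]
top {'fov_y': 46.013684161024266, 'cx': 324.18445981347577, 'cy': 197.4338468993121, 'dist': array([-0.04641232,  0.        ,  0.        ,  0.        ,  0.        ]), 'R': array([[ 0.00227549, -0.99980591,  0.01956967],
       [-0.98267396, -0.00586249, -0.1852499 ],
       [ 0.18532867, -0.01880907, -0.98249657]]), 't': array([0.01402961, 0.57987316, 0.89273741])} [0.40434448 0.03421795 0.98425833]
```

View pics/side0.png

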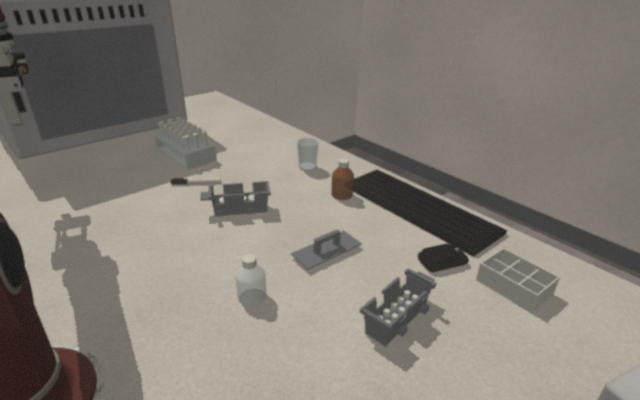

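View pics/top0.png

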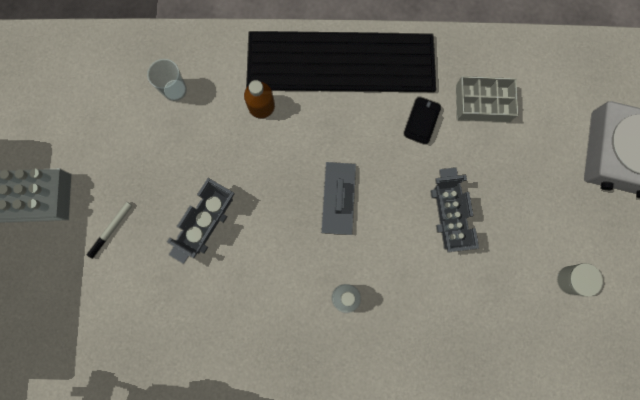

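The top view shows the jar tote at about (205,218) with its tab at (180,254), and the lid at (340,198). The vial tote is at (456,215) with its tab at (448,174). The bottles are at (347,298) and (260,98). Next I measure them with depth.

```bash
cat > h.py <<'E'
import numpy as np,cv2
from workcell import *
def K(m):
    f=200/np.tan(np.radians(m["fov_y"])/2);return np.array([[f,0,m["cx"]],[0,f,m["cy"]],[0,0,1.]])
def rays(n,uv):
    m=camera_model(n);u=cv2.undistortPoints(np.float32(uv).reshape(-1,1,2),K(m),np.array(m["dist"])).reshape(-1,2)
    return np.c_[u,np.ones(len(u))],m
def cloud(n,d):
    v,u=np.mgrid[:400,:640];r,m=rays(n,np.c_[u.ravel(),v.ravel()])
    R,t=np.array(m["R"]),np.array(m["t"])
    return (((r*d.reshape(-1,1))-t)@R).reshape(400,640,3)
def plane(n,uv,z):
    r,m=rays(n,uv);R,t=np.array(m["R"]),np.array(m["t"]);c=-R.T@t;w=r@R
    return c+w*((z-c[2])/w[:,2])[:,None]
def proj(n,X):
    m=camera_model(n);R,t=np.array(m["R"]),np.array(m["t"])
    return cv2.projectPoints(np.float64(X).reshape(-1,1,3),cv2.Rodrigues(R)[0],t,K(m),np.array(m["dist"]))[0].reshape(-1,2)
def rect(P):
    (c,s,a)=cv2.minAreaRect(np.float32(P[:,:2]*1000));
    if s[0]<s[1]: s=s[::-1];a+=90
    return np.round(c,1),np.round(s,1),round(a,1)
E
python3 - <<'E'
from h import *
for n in("top","side"):
    f=np.load(n+"0.npz");P=cloud(n,f["d"]);ok=f["d"]>0
    g=P[ok]; 
    pl=P[150:350,:][ok[150:350,:]];b=pl[abs(pl[:,2])<.01];print(n,"bench z",np.median(b[:,2]),len(b))
    print(n, "noise",b[:,2].std())
    for nm,(x0,x1,y0,y1) in {}.items(): pass
    u={"top":dict(jar=(165,150,250,270),lid=(315,155,365,240),vial=(425,160,490,255),near=(325,280,365,315),far=(240,75,280,122)),
       "side":dict(jar=(195,175,275,220),lid=(288,225,365,275),vial=(358,265,440,345),near=(230,250,272,310),far=(325,155,360,202))}[n]
    for k,(a,c,e,h) in u.items():
        Q=P[c:h,a:e][ok[c:h,a:e]];Q=Q[Q[:,2]>.006]
        print(k,len(Q),"zmax",np.percentile(Q[:,2],[50,90,98]).round(4),"mean",Q.mean(0).round(3),rect(Q))
        for lo,hi in((.055,.075),(.042,.054),(.008,.02),(.04,.056)):
            S=Q[(Q[:,2]>lo)&(Q[:,2]<hi)]
            if len(S)>10: print("   ",lo,hi,len(S),rect(S))
E
python3 - <<'E'
import cv2,numpy as np
a=cv2.imread('pics/top0.png')
o=np.hstack([cv2.resize(a[150:275,160:260],None,fx=4,fy=4,interpolation=2),cv2.resize(a[150:275,415:510],None,fx=4,fy=4,interpolation=2)])
cv2.imwrite('pics/crop0.png',o)
E
```

```text
top bench z 0.0017302574035890405 113022
top noise 0.0018869829482931182
jar 2621 zmax [0.0389 0.0651 0.0675] mean [0.534 0.265 0.04 ] (array([563.9, 262.1]), array([252. , 160.3]), 1.4)
    0.055 0.075 701 (array([528.9, 265.9]), array([170.4,  63.7]), 149.9)
    0.042 0.054 273 (array([525.7, 267.9]), array([165. ,  50.1]), 150.0)
    0.008 0.02 316 (array([537.8, 260.7]), array([130.6,  65.2]), 150.0)
    0.04 0.056 483 (array([524.3, 265.4]), array([165.1,  56.6]), 150.3)
lid 2188 zmax [0.016  0.0203 0.0526] mean [ 0.585 -0.014  0.019] (array([590.3, -16. ]), array([174.5, 101.8]), 0.3)
    0.042 0.054 184 (array([586.7, -14.5]), array([64.7, 12.1]), 176.8)
    0.008 0.02 1943 (array([583.2, -14.4]), array([160.3,  64. ]), 176.5)
    0.04 0.056 198 (array([586.6, -14.5]), array([65.1, 12.1]), 176.8)
vial 2577 zmax [0.0379 0.0656 0.0679] mean [ 0.555 -0.25   0.038] (array([ 571.5, -267.7]), array([207. , 132.1]), 176.4)
    0.055 0.075 747 (array([ 558.2, -246.5]), array([169.7,  64.3]), 6.8)
    0.042 0.054 228 (array([ 562.9, -246.2]), array([162.3,  51.7]), 6.9)
    0.008 0.02 
[... 2188 characters left out ...]
 42.8]), 150.1)
    0.055 0.075 410 (array([376.6, -33.2]), array([54.2, 41.7]), 152.6)
    0.042 0.054 144 (array([369.8, -39.3]), array([53.8, 22.8]), 140.8)
    0.008 0.02 145 (array([371.1, -40.5]), array([53.4, 22.3]), 146.4)
    0.04 0.056 196 (array([370. , -36.8]), array([55.5, 27.5]), 135.4)
far 837 zmax [0.0502 0.0928 0.1057] mean [0.787 0.144 0.05 ] (array([827.4, 153.6]), array([134.9,  61.2]), 5.1)
    0.055 0.075 180 (array([782.1, 146.7]), array([58.6, 38.8]), 135.2)
    0.042 0.054 89 (array([781.8, 143.1]), array([59.8, 34.3]), 141.5)
    0.008 0.02 169 (array([829.3, 152.4]), array([136.2,  55.5]), 10.1)
    0.04 0.056 118 (array([781.8, 143.1]), array([59.8, 34.3]), 141.5)
```

View pics/crop0.png

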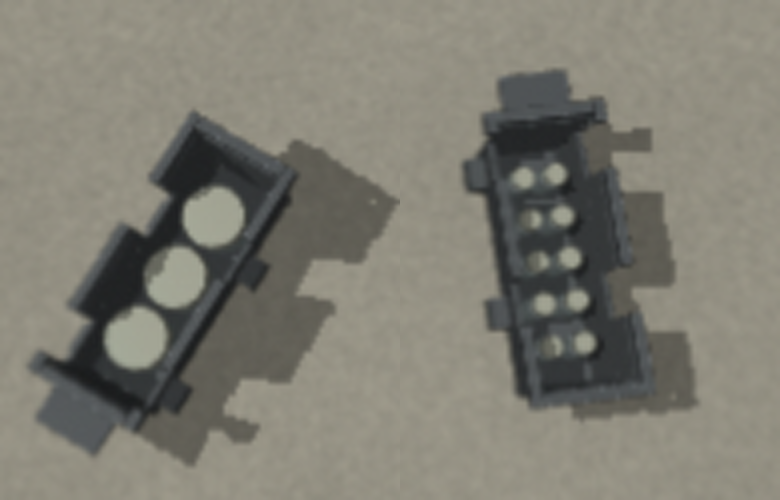

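```bash
cat >> h.py <<'E'
from scipy.spatial.transform import Rotation as Ro
def rimfit(P,zlo,zhi,c,ang,tab=False):
    a=np.radians(ang);e=np.array([np.cos(a),np.sin(a)]);n=np.array([-e[1],e[0]])
    S=P[(P[:,2]>zlo)&(P[:,2]<zhi)];d=(S[:,:2]-c);S=S[(abs(d@e)<.085)&(abs(d@n)<.04)]
    d=S[:,:2]-c;l=np.percentile(d@e,[.7,99.3]);w=np.percentile(d@n,[.7,99.3])
    return (c+e*l.mean()+n*w.mean()).round(4),np.ptp(l).round(4),np.ptp(w).round(4),rect(S),len(S)
E
python3 - <<'E'
from h import *
s=observe();R=Ro.from_rotvec(s["orientation"]).as_matrix();print(R.round(3))
for n in("top","side"):
    f=np.load(n+"0.npz");P=cloud(n,f["d"])[f["d"]>0]
    b=0.002 if n=="top" else .001
    print(n,"jar",rimfit(P,.059+b,.08,np.array([.5377,.2609]),150))
    print(n,"vial",rimfit(P,.059+b,.08,np.array([.5475,-.2477]),6.8))
E
```

```text
[[-0.958  0.286 -0.001]
 [ 0.286  0.958 -0.002]
 [-0.    -0.002 -1.   ]]
top jar (array([0.5373, 0.2607]), np.float64(0.1501), np.float64(0.0626), (array([537.4, 261. ]), array([150.7,  63.7]), 149.9), 521)
top vial (array([ 0.5485, -0.2474]), np.float64(0.15), np.float64(0.0636), (array([ 548.7, -247.6]), array([150.6,  64.3]), 6.8), 542)
side jar (array([0.5357, 0.2606]), np.float64(0.148), np.float64(0.0657), (array([536.2, 261.3]), array([148.9,  68. ]), 150.3), 274)
side vial (array([ 0.5478, -0.2479]), np.float64(0.1507), np.float64(0.0629), (array([ 548.1, -247.8]), array([152.6,  63.9]), 6.9), 656)
```

{"method": "send_rows", "body": {
  "rows": [
    {"rz":0.117},
    {"rz":0.117},
    {"x":-4,"y":-1.15},
    {"x":-4,"y":-1.15},
    {"x":-4,"y":-1.15},
    {"x":-4,"y":-1.15},
    {"x":-4,"y":-1.15},
    {"x":-4,"y":-1.15}
  ]
}}

```text
validation failed for argument at $.ro...
```

{"method": "send_rows", "body": {
  "rows": [
    {"x":-4,"y":-1.15,"z":1},
    {"x":-4,"y":-1.15,"z":1},
    {"x":-4,"y":-1.15,"z":1},
    {"x":-4,"y":-1.15,"z":1},
    {"x":-4,"y":-1.15,"z":1},
    {"x":-4,"y":-1.15,"z":1},
    {},
    {}
  ]
}}

```text
validation failed for argument at $.ro...
```

```bash
cat >> h.py <<'E'
def goto(x,y,z,yaw=None):
    s=observe();R=Ro.from_rotvec(s["orientation"]).as_matrix();p=np.array(s["tcp_pos"])
    y0=np.degrees(np.arctan2(R[1,0],R[0,0]))
    print("t",round(float(s["t"]),2),"p",p.round(4),"yaw",y0.round(2),"zax",R[:,2].round(4),"q7",np.round(s["q"][6],2),"F",np.round(s["contact_force"],1),"open",round(float(s["opening"]),4))
    print("shift cm",(R.T@(np.array([x,y,z])-p)*100).round(2), "rz", None if yaw is None else round(-np.radians((yaw-y0+180)%360-180),4))
E
python3 -c "
from h import *
goto(.5344,.2622,.15,150)"
```

```text
t 0.1 p [0.1855 0.6222 0.2256] yaw 163.4 zax [-6.0e-04 -2.2e-03 -1.0e+00] q7 -0.04 F [-0.3  0.2  0.1] open 0.0931
shift cm [-43.72 -24.52   7.62] rz 0.2339
```

{"method": "send_rows", "body": {
  "rows": [
    {"x":0,"y":0,"z":0,"rx":0,"ry":0,"rz":0.117,"claw":0},
    {"x":0,"y":0,"z":0,"rx":0,"ry":0,"rz":0.117,"claw":0},
    {"x":-4,"y":-1.15,"z":0,"rx":0,"ry":0,"rz":0,"claw":0},
    {"x":-4,"y":-1.15,"z":0,"rx":0,"ry":0,"rz":0,"claw":0},
    {"x":-4,"y":-1.15,"z":0,"rx":0,"ry":0,"rz":0,"claw":0},
    {"x":-4,"y":-1.15,"z":0,"rx":0,"ry":0,"rz":0,"claw":0},
    {"x":-4,"y":-1.15,"z":0,"rx":0,"ry":0,"rz":0,"claw":0},
    {"x":-4,"y":-1.15,"z":0,"rx":0,"ry":0,"rz":0,"claw":0}
  ]
}}

```text
t: 0.9
tcp_pos: [0.3598, 0.4415, 0.2263]
orientation: [-0.813, -3.034, 0.001]
contact_force: [0.5, 0.5, 0.3]
opening: 0.0932
```

{"method": "send_rows", "body": {
  "rows": [
    {"x":-4,"y":-1.15,"z":1,"rx":0,"ry":0,"rz":0,"claw":0},
    {"x":-4,"y":-1.15,"z":1,"rx":0,"ry":0,"rz":0,"claw":0},
    {"x":-4,"y":-1.15,"z":1,"rx":0,"ry":0,"rz":0,"claw":0},
    {"x":-4,"y":-1.15,"z":1,"rx":0,"ry":0,"rz":0,"claw":0},
    {"x":-4,"y":-1.15,"z":1,"rx":0,"ry":0,"rz":0,"claw":0},
    {"x":-4,"y":-1.15,"z":1,"rx":0,"ry":0,"rz":0,"claw":0},
    {"x":0,"y":0,"z":0,"rx":0,"ry":0,"rz":0,"claw":0},
    {"x":0,"y":0,"z":0,"rx":0,"ry":0,"rz":0,"claw":0}
  ]
}}

```text
t: 1.7
tcp_pos: [0.5325, 0.262, 0.1658]
orientation: [-0.817, -3.032, 0.002]
contact_force: [-0.7, 1.1, -0.7]
opening: 0.093
```

```bash
python3 -c "
from h import *
goto(.5344,.2622,.049,150)"
```

```text
t 1.7 p [0.5325 0.262  0.1658] yaw 149.82 zax [-1.7e-03 -8.0e-04 -1.0e+00] q7 0.59 F [-0.7  1.1 -0.7] open 0.093
shift cm [-0.17  0.13 11.68] rz -0.0031
```

{"method": "send_rows", "body": {
  "rows": [
    {"x":-0.17,"y":0.13,"z":2.5,"rx":0,"ry":0,"rz":0,"claw":0},
    {"x":0,"y":0,"z":3,"rx":0,"ry":0,"rz":0,"claw":0},
    {"x":0,"y":0,"z":3,"rx":0,"ry":0,"rz":0,"claw":0},
    {"x":0,"y":0,"z":2.2,"rx":0,"ry":0,"rz":0,"claw":0},
    {"x":0,"y":0,"z":1,"rx":0,"ry":0,"rz":0,"claw":0},
    {"x":0,"y":0,"z":0,"rx":0,"ry":0,"rz":0,"claw":0},
    {"x":0,"y":0,"z":0,"rx":0,"ry":0,"rz":0,"claw":0},
    {"x":0,"y":0,"z":0,"rx":0,"ry":0,"rz":0,"claw":0}
  ],
  "grip_force": 25
}}

```text
t: 2.5
tcp_pos: [0.5353, 0.2645, 0.0511]
orientation: [0.812, 3.033, 0.003]
contact_force: [0.0, -0.0, 0.4]
opening: 0.093
```

```bash
python3 -c "
from h import *
goto(.5344,.2622,.049,150)
p,d=read_camera('side');cv2.imwrite('pics/s1.png',cv2.resize(p[100:300,130:330],None,fx=3,fy=3))"
```

```text
t 2.5 p [0.5353 0.2645 0.0511] yaw 150.02 zax [ 0.0025  0.0015 -1.    ] q7 0.61 F [ 0.  -0.   0.4] open 0.093
shift cm [-0.04 -0.24  0.21] rz 0.0003
```

View pics/s1.png

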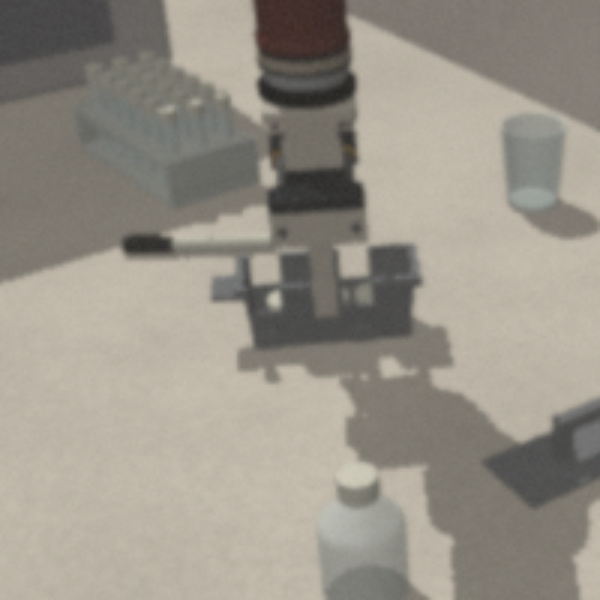

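The finger at crop (325,280) sits on the rim between the two notches, as wanted. I close the gripper now.

{"method": "send_rows", "body": {
  "rows": [
    {"x":0,"y":-0.15,"z":0.15,"rx":0,"ry":0,"rz":0,"claw":0},
    {"x":0,"y":0,"z":0,"rx":0,"ry":0,"rz":0,"claw":1},
    {"x":0,"y":0,"z":0,"rx":0,"ry":0,"rz":0,"claw":1},
    {"x":0,"y":0,"z":0,"rx":0,"ry":0,"rz":0,"claw":1},
    {"x":0,"y":0,"z":0,"rx":0,"ry":0,"rz":0,"claw":1},
    {"x":0,"y":0,"z":0,"rx":0,"ry":0,"rz":0,"claw":1},
    {"x":0,"y":0,"z":0,"rx":0,"ry":0,"rz":0,"claw":1},
    {"x":0,"y":0,"z":0,"rx":0,"ry":0,"rz":0,"claw":1}
  ],
  "grip_force": 30
}}

```text
t: 3.35
tcp_pos: [0.5342, 0.263, 0.0484]
orientation: [0.813, 3.034, 0.002]
contact_force: [1.0, 1.0, 0.7]
opening: 0.0619
```

{"method": "send_rows", "body": {
  "rows": [
    {"x":0,"y":0,"z":0,"rx":0,"ry":0,"rz":0,"claw":1},
    {"x":0,"y":0,"z":-0.5,"rx":0,"ry":0,"rz":0,"claw":1},
    {"x":0,"y":0,"z":-0.5,"rx":0,"ry":0,"rz":0,"claw":1},
    {"x":0,"y":0,"z":-1,"rx":0,"ry":0,"rz":0,"claw":1},
    {"x":0,"y":0,"z":0,"rx":0,"ry":0,"rz":0,"claw":1},
    {"x":0,"y":0,"z":0,"rx":0,"ry":0,"rz":0,"claw":1}
  ]
}}

```text
t: 3.95
tcp_pos: [0.5338, 0.2622, 0.0686]
orientation: [0.813, 3.034, 0.0]
contact_force: [-0.5, 0.2, -2.7]
opening: 0.0616
```

```bash
python3 -c "
from h import *
goto(.5344,.2622,.17,150)
p,d=read_camera('side');cv2.imwrite('pics/s2.png',cv2.resize(p[100:300,130:330],None,fx=3,fy=3))
goto(.5344,.2622,.17,150)"
```

```text
t 3.95 p [0.5338 0.2622 0.0686] yaw 149.98 zax [ 5.e-04  1.e-04 -1.e+00] q7 0.61 F [-0.5  0.2 -2.7] open 0.0616
shift cm [ -0.05   0.03 -10.14] rz -0.0003
t 4.0 p [0.5336 0.2621 0.0683] yaw 149.98 zax [-2.e-04 -2.e-04 -1.e+00] q7 0.61 F [ 0.2  0.1 -2.1] open 0.0613
shift cm [ -0.07   0.05 -10.17] rz -0.0003
```

View pics/s2.png

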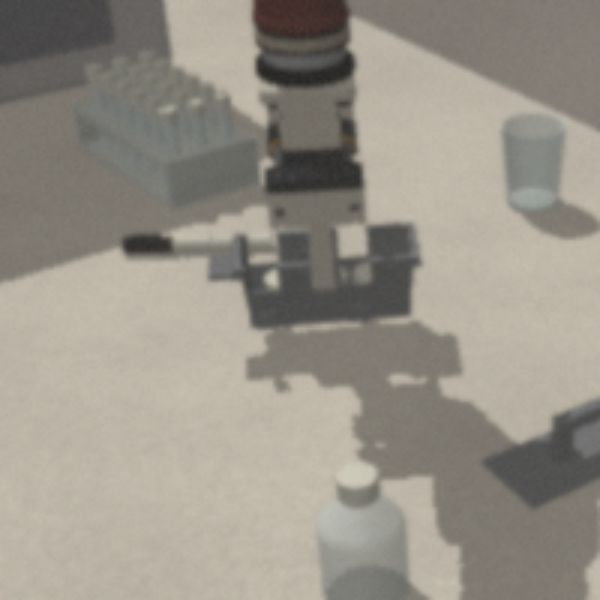

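The tote is held level 20 mm up; the jars are still inside. I lift it higher and turn it.

{"method": "send_rows", "body": {
  "rows": [
    {"x":0,"y":0,"z":-1,"rx":0,"ry":0,"rz":-0.05,"claw":1},
    {"x":0,"y":0,"z":-1.5,"rx":0,"ry":0,"rz":-0.092,"claw":1},
    {"x":0,"y":0,"z":-1.5,"rx":0,"ry":0,"rz":-0.1,"claw":1},
    {"x":0,"y":0,"z":-1.5,"rx":0,"ry":0,"rz":-0.1,"claw":1},
    {"x":0,"y":0,"z":-1.5,"rx":0,"ry":0,"rz":-0.1,"claw":1},
    {"x":0,"y":0,"z":-1.5,"rx":0,"ry":0,"rz":-0.1,"claw":1},
    {"x":0,"y":0,"z":-1.5,"rx":0,"ry":0,"rz":-0.07,"claw":1},
    {"x":0,"y":0,"z":-0.5,"rx":0,"ry":0,"rz":-0.03,"claw":1}
  ]
}}

```text
t: 4.8
tcp_pos: [0.5343, 0.2623, 0.1743]
orientation: [-0.187, 3.134, 0.001]
contact_force: [0.7, 0.4, -2.2]
opening: 0.0619
```

{"method": "send_rows", "body": {
  "rows": [
    {"x":0.1,"y":-1,"z":0,"rx":0,"ry":0,"rz":0,"claw":1},
    {"x":0.2,"y":-2,"z":0,"rx":0,"ry":0,"rz":0,"claw":1},
    {"x":0.3,"y":-3,"z":0,"rx":0,"ry":0,"rz":0,"claw":1},
    {"x":0.3,"y":-3,"z":0,"rx":0,"ry":0,"rz":0,"claw":1},
    {"x":0.3,"y":-3,"z":0,"rx":0,"ry":0,"rz":0,"claw":1},
    {"x":0.3,"y":-3,"z":0,"rx":0,"ry":0,"rz":0,"claw":1},
    {"x":0.3,"y":-3,"z":0,"rx":0,"ry":0,"rz":0,"claw":1},
    {"x":0.3,"y":-3,"z":0,"rx":0,"ry":0,"rz":0,"claw":1}
  ]
}}

```text
t: 5.6
tcp_pos: [0.5365, 0.0489, 0.172]
orientation: [0.183, -3.134, 0.001]
contact_force: [-0.9, -0.5, -3.3]
opening: 0.0618
```

{"method": "send_rows", "body": {
  "rows": [
    {"x":0.3,"y":-3,"z":0,"rx":0,"ry":0,"rz":0,"claw":1},
    {"x":0.3,"y":-3,"z":0,"rx":0,"ry":0,"rz":0,"claw":1},
    {"x":0.3,"y":-3,"z":0,"rx":0,"ry":0,"rz":0,"claw":1},
    {"x":0.3,"y":-3,"z":0,"rx":0,"ry":0,"rz":0,"claw":1},
    {"x":0.3,"y":-3,"z":0,"rx":0,"ry":0,"rz":0,"claw":1},
    {"x":0.3,"y":-3,"z":0,"rx":0,"ry":0,"rz":0,"claw":1},
    {"x":0.3,"y":-3,"z":0,"rx":0,"ry":0,"rz":0,"claw":1},
    {"x":0.3,"y":-3,"z":0,"rx":0,"ry":0,"rz":0,"claw":1}
  ]
}}

```text
t: 6.4
tcp_pos: [0.5405, -0.1917, 0.1719]
orientation: [0.182, -3.133, -0.001]
contact_force: [1.5, 0.7, -2.8]
opening: 0.0616
```

{"method": "send_rows", "body": {
  "rows": [
    {"x":0,"y":-0.8,"z":0,"rx":0,"ry":0,"rz":0,"claw":1},
    {"x":0,"y":0,"z":0,"rx":0,"ry":0,"rz":0,"claw":1},
    {"x":0,"y":0,"z":0,"rx":0,"ry":0,"rz":0,"claw":1},
    {"x":0,"y":0,"z":0,"rx":0,"ry":0,"rz":0,"claw":1}
  ]
}}

```text
t: 6.8
tcp_pos: [0.5431, -0.1954, 0.1729]
orientation: [0.19, -3.135, -0.003]
contact_force: [-0.1, 0.1, -2.7]
opening: 0.0617
```

```bash
python3 -c "
from h import *
goto(.5447,-.2480,.115,186.8)
p,d=read_camera('side');cv2.imwrite('pics/s3.png',cv2.resize(p[150:350,300:500],None,fx=3,fy=3));np.savez('s3.npz',d=d)
goto(.5447,-.2480,.115,186.8)
p,d=read_camera('top');cv2.imwrite('pics/t3.png',cv2.resize(p[120:320,360:560],None,fx=3,fy=3));np.savez('t3.npz',d=d)
goto(.5447,-.2480,.115,186.8)
"
```

```text
t 6.8 p [ 0.5431 -0.1954  0.1729] yaw -173.06 zax [-7.0e-04  1.7e-03 -1.0e+00] q7 1.91 F [-0.1  0.1 -2.7] open 0.0617
shift cm [ 0.47 -5.25  5.78] rz 0.0025
t 6.85 p [ 0.5432 -0.1957  0.173 ] yaw -173.06 zax [-4.0e-04  1.2e-03 -1.0e+00] q7 1.91 F [ 0.9  0.1 -2.2] open 0.0614
shift cm [ 0.48 -5.22  5.8 ] rz 0.0025
t 6.9 p [ 0.5432 -0.196   0.1731] yaw -173.07 zax [-2.e-04  9.e-04 -1.e+00] q7 1.91 F [-0.3 -0.6 -2.9] open 0.0615
shift cm [ 0.48 -5.19  5.81] rz 0.0022
```

View pics/s3.png

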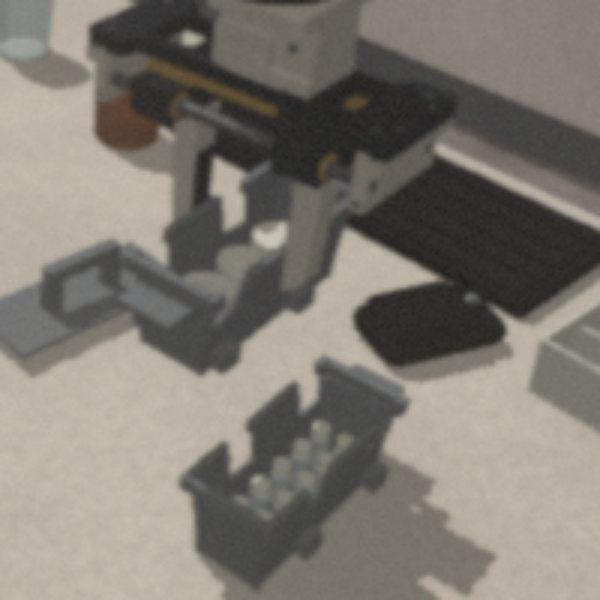

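View pics/t3.png

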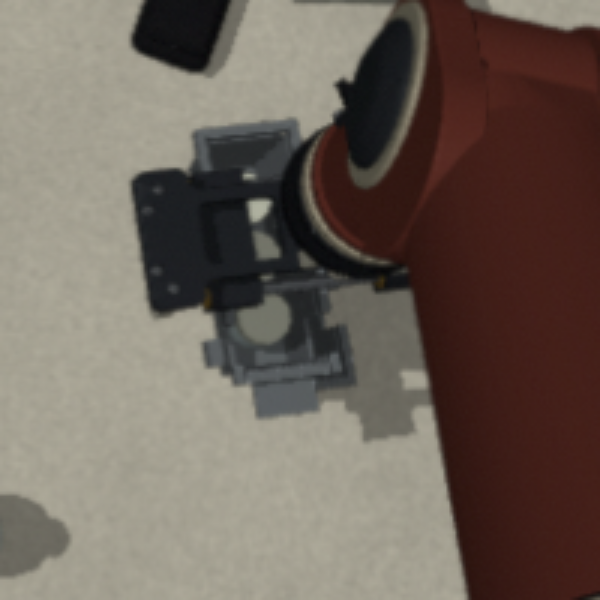

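{"method": "send_rows", "body": {
  "rows": [
    {"x":0.1,"y":-1,"z":0.5,"rx":0,"ry":0,"rz":0,"claw":1},
    {"x":0.2,"y":-2,"z":1,"rx":0,"ry":0,"rz":0,"claw":1},
    {"x":0.18,"y":-1.5,"z":1.5,"rx":0,"ry":0,"rz":0.0025,"claw":1},
    {"x":0,"y":-0.7,"z":1,"rx":0,"ry":0,"rz":0,"claw":1},
    {"x":0,"y":0,"z":0.5,"rx":0,"ry":0,"rz":0,"claw":1},
    {"x":0,"y":0,"z":0,"rx":0,"ry":0,"rz":0,"claw":1},
    {"x":0,"y":0,"z":0,"rx":0,"ry":0,"rz":0,"claw":1},
    {"x":0,"y":0,"z":0,"rx":0,"ry":0,"rz":0,"claw":1}
  ]
}}

```text
t: 7.7
tcp_pos: [0.5451, -0.2491, 0.1288]
orientation: [-0.184, 3.135, 0.0]
contact_force: [-0.1, 0.2, -2.6]
opening: 0.0614
```

```bash
python3 -c "
from h import *
goto(.5447,-.2480,.105,186.8)
p,d=read_camera('side');cv2.imwrite('pics/s4.png',cv2.resize(p[200:360,330:490],None,fx=3.7,fy=3.7));np.savez('s4.npz',d=d)
P=cloud('side',d)[d>0]
for lo,hi in((.130,.150),(.10,.13)): 
  for a in (186.8,): print(rimfit(P,lo,hi,np.array([.548,-.2476]),6.8))
p,d=read_camera('top');cv2.imwrite('pics/t4.png',cv2.resize(p[120:280,390:550],None,fx=3.7,fy=3.7));np.savez('t4.npz',d=d)
P=cloud('top',d)[d>0]
print(rimfit(P,.132,.150,np.array([.548,-.2476]),6.8))
goto(.5447,-.2480,.105,186.8)
"
```

```text
t 7.7 p [ 0.5451 -0.2491  0.1288] yaw -173.28 zax [ 1.3e-03  2.0e-04 -1.0e+00] q7 1.99 F [-0.1  0.2 -2.6] open 0.0614
shift cm [0.03 0.11 2.38] rz -0.0014
(array([ 0.5393, -0.2488]), np.float64(0.1512), np.float64(0.0758), (array([ 540.1, -248.4]), array([154.1,  79.3]), 6.6), 962)
(array([ 0.5479, -0.2537]), np.float64(0.1356), np.float64(0.0596), (array([ 546.7, -255.3]), array([140.1,  64.5]), 4.8), 1320)
(array([ 0.5432, -0.2498]), np.float64(0.1589), np.float64(0.0627), (array([ 543.3, -249.9]), array([160.2,  63.9]), 6.5), 679)
t 7.8 p [ 0.5449 -0.2495  0.1288] yaw -173.31 zax [ 1.1e-03 -2.0e-04 -1.0e+00] q7 1.99 F [ 0.7 -0.2 -2.3] open 0.0615
shift cm [0.01 0.15 2.38] rz -0.0019
```

View pics/s4.png

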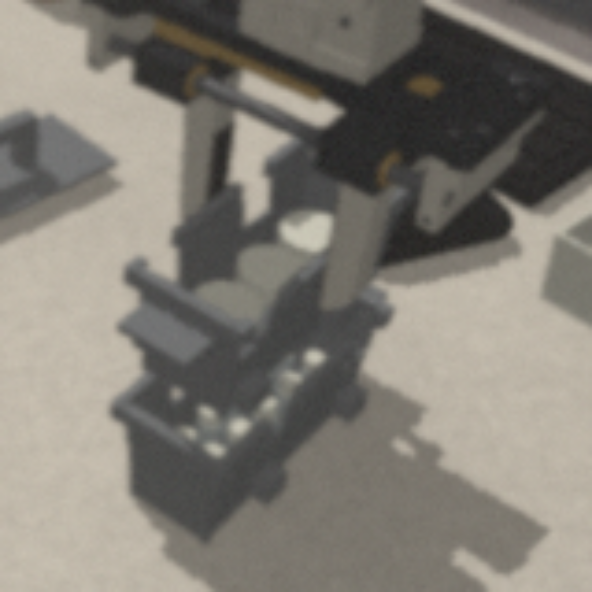

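View pics/t4.png

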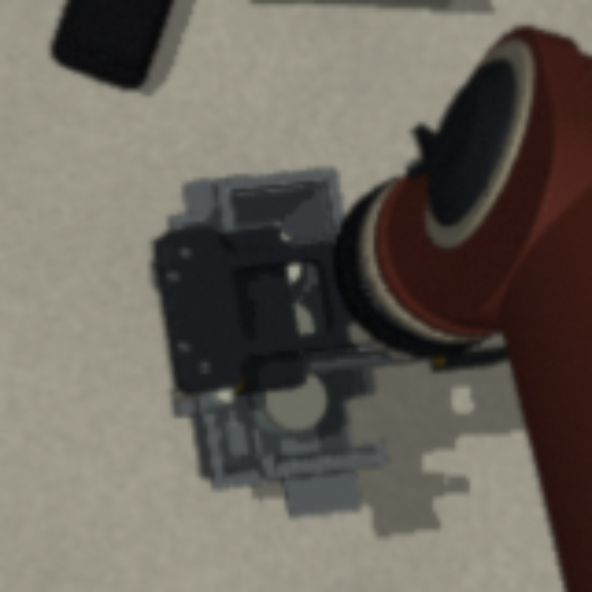

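```bash
python3 -c "
from h import *
for n in('side','top'):
  d=np.load(n[0]+'4.npz')['d'];P=cloud(n,d)[d>0]
  for lo in(.137,.139,.141): print(n,rimfit(P,lo,.151,np.array([.548,-.2476]),6.8))
  # end walls separately
  a=np.radians(6.8);e=np.array([np.cos(a),np.sin(a)]);nn=np.array([-e[1],e[0]])
  q=(P[:,:2]-[.548,-.2476]);S=P[(P[:,2]>.139)&(P[:,2]<.15)&(abs(q@nn)<.036)]
  q=S[:,:2]-[.548,-.2476]
  for lo,hi in((-.085,-.065),(.065,.09)):
    m=((q@e)>lo)&((q@e)<hi);print(lo,m.sum(),np.percentile(q[m]@e,[1,50,99]).round(4),np.percentile(q[m]@nn,[1,50,99]).round(4),np.median(S[m][:,2]).round(4)) if m.sum() else 0
"
```

```text
side (array([ 0.5423, -0.2484]), np.float64(0.1426), np.float64(0.0759), (array([ 543.5, -247.9]), array([146.3,  79.2]), 7.4), 685)
side (array([ 0.5398, -0.249 ]), np.float64(0.1375), np.float64(0.0763), (array([ 541.6, -248.1]), array([142.8,  79.2]), 7.5), 591)
side (array([ 0.5396, -0.2492]), np.float64(0.1369), np.float64(0.0764), (array([ 539.7, -248.5]), array([139.3,  79.1]), 5.3), 497)
-0.085 239 [-0.0771 -0.0747 -0.0657] [-0.0332 -0.003   0.0289] 0.1445
0.065 1 [0.0654 0.0654 0.0654] [-0.0323 -0.0323 -0.0323] 0.1403
top (array([ 0.5441, -0.2498]), np.float64(0.1571), np.float64(0.063), (array([ 543.5, -249.9]), array([159.8,  63.9]), 6.5), 527)
top (array([ 0.5477, -0.2494]), np.float64(0.1501), np.float64(0.063), (array([ 548. , -249.6]), array([150.8,  64. ]), 6.7), 477)
top (array([ 0.5477, -0.2494]), np.float64(0.15), np.float64(0.0631), (array([ 548. , -249.7]), array([150.7,  64. ]), 6.8), 429)
-0.085 158 [-0.0757 -0.0718 -0.0654] [-0.0328 -0.0012  0.0293] 0.1461
0.065 163 [0.0655 0.0704 0.0749] [-0.0327 -0.0004  0.0294] 0.1461
```

{"method": "send_rows", "body": {
  "rows": [
    {"x":-0.1,"y":0.19,"z":0,"rx":0,"ry":0,"rz":0,"claw":1},
    {"x":0,"y":0,"z":0.5,"rx":0,"ry":0,"rz":0,"claw":1},
    {"x":0,"y":0,"z":0.5,"rx":0,"ry":0,"rz":0,"claw":1},
    {"x":0,"y":0,"z":0.4,"rx":0,"ry":0,"rz":0,"claw":1},
    {"x":0,"y":0,"z":0.3,"rx":0,"ry":0,"rz":0,"claw":1},
    {"x":0,"y":0,"z":0,"rx":0,"ry":0,"rz":0,"claw":1},
    {"x":0,"y":0,"z":0,"rx":0,"ry":0,"rz":0,"claw":1},
    {"x":0,"y":0,"z":0,"rx":0,"ry":0,"rz":0,"claw":1}
  ]
}}

```text
t: 8.6
tcp_pos: [0.5454, -0.2482, 0.1113]
orientation: [-0.182, 3.136, -0.0]
contact_force: [0.3, 0.7, -3.2]
opening: 0.0617
```

```bash
python3 -c "
from h import *
goto(.5455,-.2475,.1055,186.8)
p,d=read_camera('side');cv2.imwrite('pics/s5.png',cv2.resize(p[200:360,330:490],None,fx=3.7,fy=3.7))
p,d=read_camera('top');P=cloud('top',d)[d>0]
print(rimfit(P,.122,.14,np.array([.548,-.2476]),6.8))
goto(.5455,-.2475,.1055,186.8)
"
```

```text
t 8.6 p [ 0.5454 -0.2482  0.1113] yaw -173.37 zax [ 4.e-04 -2.e-04 -1.e+00] q7 1.98 F [ 0.3  0.7 -3.2] open 0.0617
shift cm [-0.02  0.06  0.58] rz -0.003
(array([ 0.5481, -0.2481]), np.float64(0.1509), np.float64(0.0628), (array([ 547.5, -248.3]), array([153. ,  63.4]), 6.8), 441)
t 8.7 p [ 0.5453 -0.2481  0.1114] yaw -173.37 zax [ 4.e-04 -3.e-04 -1.e+00] q7 1.98 F [ 0.4 -0.1 -2.3] open 0.0619
shift cm [-0.02  0.06  0.59] rz -0.003
```

View pics/s5.png

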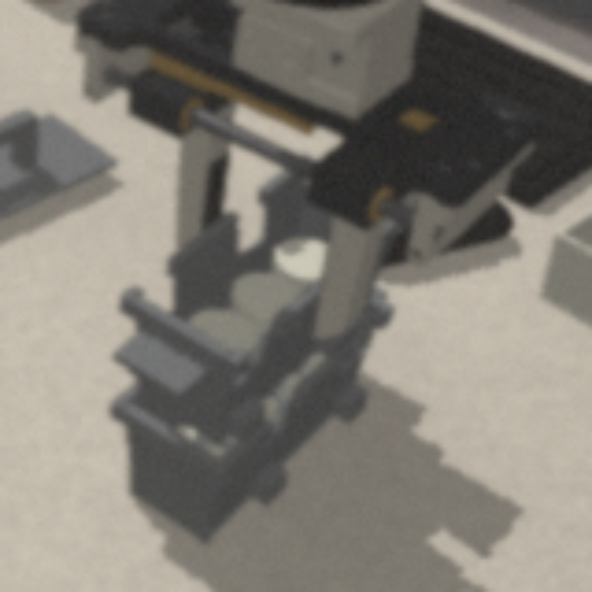

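The jar base now enters the lower mouth with the tabs at opposite ends. It is centred to about 1 mm. I lower it the last few mm.

{"method": "send_rows", "body": {
  "rows": [
    {"x":0,"y":0.05,"z":0.15,"rx":0,"ry":0,"rz":0,"claw":1},
    {"x":0,"y":0,"z":0.15,"rx":0,"ry":0,"rz":0,"claw":1},
    {"x":0,"y":0,"z":0.1,"rx":0,"ry":0,"rz":0,"claw":1},
    {"x":0,"y":0,"z":0,"rx":0,"ry":0,"rz":0,"claw":1},
    {"x":0,"y":0,"z":0,"rx":0,"ry":0,"rz":0,"claw":1}
  ]
}}

```text
t: 9.2
tcp_pos: [0.5451, -0.2475, 0.1071]
orientation: [0.182, -3.136, -0.0]
contact_force: [0.2, -0.9, -3.1]
opening: 0.0616
```

{"method": "send_rows", "body": {
  "rows": [
    {"x":0,"y":0,"z":0.1,"rx":0,"ry":0,"rz":0,"claw":1},
    {"x":0,"y":0,"z":0,"rx":0,"ry":0,"rz":0,"claw":1},
    {"x":0,"y":0,"z":0,"rx":0,"ry":0,"rz":0,"claw":1}
  ]
}}

```text
t: 9.5
tcp_pos: [0.5451, -0.2475, 0.1061]
orientation: [0.182, -3.136, 0.0]
contact_force: [-0.2, -0.5, -3.8]
opening: 0.0614
```

{"method": "send_rows", "body": {
  "rows": [
    {"x":0,"y":0,"z":0.05,"rx":0,"ry":0,"rz":0,"claw":1},
    {"x":0,"y":0,"z":0,"rx":0,"ry":0,"rz":0,"claw":1},
    {"x":0,"y":0,"z":0,"rx":0,"ry":0,"rz":0,"claw":1}
  ]
}}

```text
t: 9.8
tcp_pos: [0.5451, -0.2475, 0.1056]
orientation: [0.182, -3.136, 0.0]
contact_force: [-0.2, -0.7, -3.2]
opening: 0.0614
```

{"method": "send_rows", "body": {
  "rows": [
    {"x":0,"y":0,"z":0.07,"rx":0,"ry":0,"rz":0,"claw":1},
    {"x":0,"y":0,"z":0,"rx":0,"ry":0,"rz":0,"claw":1},
    {"x":0,"y":0,"z":0,"rx":0,"ry":0,"rz":0,"claw":1}
  ]
}}

```text
t: 10.1
tcp_pos: [0.5452, -0.2478, 0.1054]
orientation: [-0.181, 3.136, -0.001]
contact_force: [-1.3, -0.3, 1.5]
opening: 0.0614
```

{"method": "send_rows", "body": {
  "rows": [
    {"x":0,"y":0,"z":0.07,"rx":0,"ry":0,"rz":0,"claw":1},
    {"x":0,"y":0,"z":0,"rx":0,"ry":0,"rz":0,"claw":1},
    {"x":0,"y":0,"z":0,"rx":0,"ry":0,"rz":0,"claw":1}
  ]
}}

```text
t: 10.4
tcp_pos: [0.5453, -0.2482, 0.1053]
orientation: [-0.181, 3.136, -0.002]
contact_force: [-2.3, -0.0, 5.2]
opening: 0.0612
```

Contact came at TCP z 0.1054, against 0.1055 expected for the stacked height, so it stands on the rim. I release and rise.

{"method": "send_rows", "body": {
  "rows": [
    {"x":0,"y":0,"z":0,"rx":0,"ry":0,"rz":0,"claw":0.5},
    {"x":0,"y":0,"z":0,"rx":0,"ry":0,"rz":0,"claw":0},
    {"x":0,"y":0,"z":0,"rx":0,"ry":0,"rz":0,"claw":0},
    {"x":0,"y":0,"z":0,"rx":0,"ry":0,"rz":0,"claw":0},
    {"x":0,"y":0,"z":0,"rx":0,"ry":0,"rz":0,"claw":0},
    {"x":0,"y":0,"z":0,"rx":0,"ry":0,"rz":0,"claw":0}
  ]
}}

```text
t: 11.0
tcp_pos: [0.5452, -0.2474, 0.1041]
orientation: [0.182, -3.136, -0.0]
contact_force: [-1.0, 0.3, -0.3]
opening: 0.0922
```

{"method": "send_rows", "body": {
  "rows": [
    {"x":0,"y":0,"z":-1,"rx":0,"ry":0,"rz":0,"claw":0},
    {"x":0,"y":0,"z":-3,"rx":0,"ry":0,"rz":0,"claw":0},
    {"x":0,"y":0,"z":-4,"rx":0,"ry":0,"rz":0,"claw":0},
    {"x":0,"y":4,"z":-1,"rx":0,"ry":0,"rz":0.09,"claw":0},
    {"x":0,"y":4,"z":0,"rx":0,"ry":0,"rz":0.09,"claw":0},
    {"x":0,"y":4,"z":0,"rx":0,"ry":0,"rz":0,"claw":0},
    {"x":0,"y":4,"z":0,"rx":0,"ry":0,"rz":0,"claw":0},
    {"x":0,"y":4,"z":0,"rx":0,"ry":0,"rz":0,"claw":0}
  ]
}}

```text
t: 11.8
tcp_pos: [0.5474, -0.0465, 0.1953]
orientation: [0.101, 3.138, -0.0]
contact_force: [0.1, -0.1, 0.1]
opening: 0.0933
```

```bash
python3 -c "
from h import *
goto(.586,-.0142,.1,176.8)
p,d=read_camera('side');cv2.imwrite('pics/s6.png',cv2.resize(p[200:360,330:490],None,fx=3.7,fy=3.7))
P=cloud('side',d)[d>0];print('side',rimfit(P,.116,.14,np.array([.548,-.2476]),6.8))
p,d=read_camera('top');cv2.imwrite('pics/t6.png',p);np.savez('t6.npz',d=d);P=cloud('top',d)[d>0]
print('top upper',rimfit(P,.117,.14,np.array([.548,-.2476]),6.8))
goto(.586,-.0142,.1,176.8)
"
```

```text
t 11.8 p [ 0.5474 -0.0465  0.1953] yaw 176.31 zax [ 1.6e-03 -1.0e-04 -1.0e+00] q7 1.49 F [ 0.1 -0.1  0.1] open 0.0933
shift cm [-3.63  3.47  9.54] rz -0.0085
side (array([ 0.5469, -0.2475]), np.float64(0.151), np.float64(0.0629), (array([ 547.3, -246.9]), array([153.5,  64.2]), 6.7), 717)
top upper (array([ 0.5479, -0.247 ]), np.float64(0.1504), np.float64(0.0635), (array([ 548. , -247.1]), array([151.1,  64. ]), 6.6), 599)
t 11.9 p [ 0.5479 -0.0394  0.1953] yaw 177.0 zax [ 0.0017  0.0055 -1.    ] q7 1.5 F [ 0.5  0.4 -0.3] open 0.0931
shift cm [-3.66  2.66  9.55] rz 0.0035
```

View pics/s6.png

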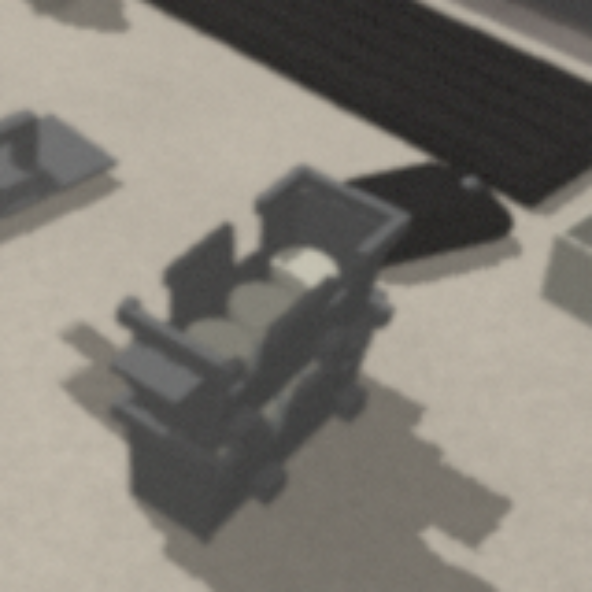

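View pics/t6.png

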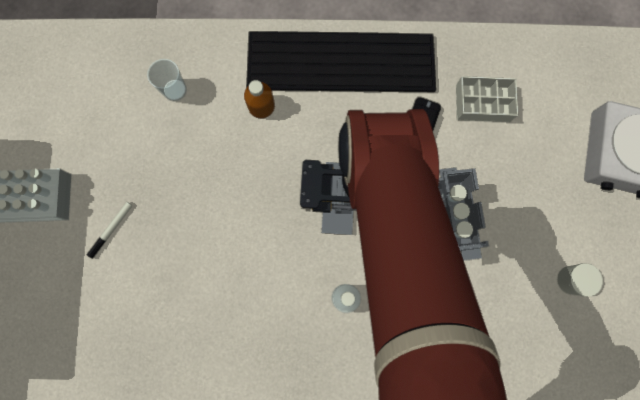

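The jar tote stands on the lower rim with its centre at about (0.548, -0.247); opposite tabs and the jars are upright inside. Both bottles stand. The lid is next.

{"method": "send_rows", "body": {
  "rows": [
    {"x":-1.6,"y":1.3,"z":2,"rx":0,"ry":0,"rz":0.0035,"claw":0},
    {"x":-2,"y":1.2,"z":3,"rx":0,"ry":0,"rz":0,"claw":0},
    {"x":0,"y":0,"z":2.5,"rx":0,"ry":0,"rz":0,"claw":0},
    {"x":0,"y":0,"z":0,"rx":0,"ry":0,"rz":0,"claw":0},
    {"x":0,"y":0,"z":0,"rx":0,"ry":0,"rz":0,"claw":0},
    {"x":0,"y":0,"z":0,"rx":0,"ry":0,"rz":0,"claw":0}
  ]
}}

```text
t: 12.5
tcp_pos: [0.5856, -0.0263, 0.121]
orientation: [0.108, 3.137, -0.001]
contact_force: [-0.5, 1.3, 0.2]
opening: 0.0929
```

```bash
python3 -c "
from h import *
goto(.586,-.0142,.034,176.8)
p,d=read_camera('side');cv2.imwrite('pics/s7.png',cv2.resize(p[180:300,260:400],None,fx=4,fy=4))
goto(.586,-.0142,.034,176.8)
"
```

```text
t 12.5 p [ 0.5856 -0.0263  0.121 ] yaw 176.05 zax [ 2.8e-03 -5.0e-04 -1.0e+00] q7 1.44 F [-0.5  1.3  0.2] open 0.0929
shift cm [0.07 1.22 8.7 ] rz -0.013
t 12.55 p [ 0.5857 -0.0262  0.1211] yaw 176.06 zax [ 3.2e-03 -4.0e-04 -1.0e+00] q7 1.44 F [-0.6 -0.2 -0.1] open 0.0929
shift cm [0.08 1.2  8.71] rz -0.0129
```

View pics/s7.png

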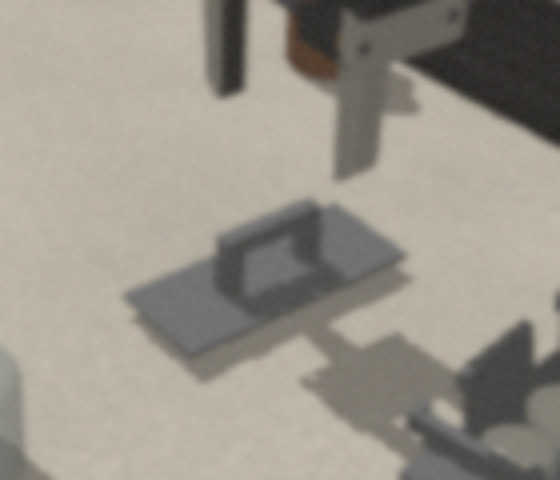

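{"method": "send_rows", "body": {
  "rows": [
    {"x":0.08,"y":1.2,"z":1,"rx":0,"ry":0,"rz":-0.013,"claw":0},
    {"x":0,"y":0,"z":3,"rx":0,"ry":0,"rz":0,"claw":0},
    {"x":0,"y":0,"z":3,"rx":0,"ry":0,"rz":0,"claw":0},
    {"x":0,"y":0,"z":1.4,"rx":0,"ry":0,"rz":0,"claw":0},
    {"x":0,"y":0,"z":0,"rx":0,"ry":0,"rz":0,"claw":0},
    {"x":0,"y":0,"z":0,"rx":0,"ry":0,"rz":0,"claw":0},
    {"x":0,"y":0,"z":0,"rx":0,"ry":0,"rz":0,"claw":0}
  ]
}}

```text
t: 13.25
tcp_pos: [0.586, -0.0134, 0.0367]
orientation: [0.086, 3.137, 0.0]
contact_force: [-0.1, 0.4, 0.2]
opening: 0.0927
```

```bash
python3 -c "
from h import *
goto(.586,-.0142,.034,176.8)
"
```

```text
t 13.25 p [ 0.586  -0.0134  0.0367] yaw 176.86 zax [ 0.0029  0.     -1.    ] q7 1.42 F [-0.1  0.4  0.2] open 0.0927
shift cm [-0.01 -0.08  0.27] rz 0.0011
```

{"method": "send_rows", "body": {
  "rows": [
    {"x":0,"y":-0.08,"z":0.25,"rx":0,"ry":0,"rz":0,"claw":0},
    {"x":0,"y":0,"z":0,"rx":0,"ry":0,"rz":0,"claw":0.6},
    {"x":0,"y":0,"z":0,"rx":0,"ry":0,"rz":0,"claw":0.8},
    {"x":0,"y":0,"z":0,"rx":0,"ry":0,"rz":0,"claw":1},
    {"x":0,"y":0,"z":0,"rx":0,"ry":0,"rz":0,"claw":1},
    {"x":0,"y":0,"z":0,"rx":0,"ry":0,"rz":0,"claw":1},
    {"x":0,"y":0,"z":0,"rx":0,"ry":0,"rz":0,"claw":1},
    {"x":0,"y":0,"z":0,"rx":0,"ry":0,"rz":0,"claw":1}
  ],
  "grip_force": 25
}}

```text
t: 14.05
tcp_pos: [0.5847, -0.0142, 0.0327]
orientation: [-0.086, -3.14, 0.0]
contact_force: [-0.0, 0.3, -0.2]
opening: 0.0414
```

{"method": "send_rows", "body": {
  "rows": [
    {"x":0,"y":0,"z":0,"rx":0,"ry":0,"rz":0,"claw":1},
    {"x":0,"y":0,"z":0,"rx":0,"ry":0,"rz":0,"claw":1},
    {"x":0,"y":0,"z":0,"rx":0,"ry":0,"rz":0,"claw":1},
    {"x":0,"y":0,"z":0,"rx":0,"ry":0,"rz":0,"claw":1}
  ]
}}

```text
t: 14.45
tcp_pos: [0.5847, -0.0141, 0.0327]
orientation: [-0.086, -3.14, -0.0]
contact_force: [0.9, 0.0, -0.4]
opening: 0.0119
```

{"method": "send_rows", "body": {
  "rows": [
    {"x":0,"y":0,"z":-0.5,"rx":0,"ry":0,"rz":0,"claw":1},
    {"x":0,"y":0,"z":-1,"rx":0,"ry":0,"rz":0,"claw":1},
    {"x":0,"y":0,"z":-3,"rx":0,"ry":0,"rz":0,"claw":1},
    {"x":0,"y":0,"z":-4,"rx":0,"ry":0,"rz":0,"claw":1},
    {"x":0,"y":0,"z":-4,"rx":0,"ry":0,"rz":-0.05,"claw":1},
    {"x":0,"y":0,"z":-4,"rx":0,"ry":0,"rz":-0.07,"claw":1},
    {"x":0,"y":0,"z":-2,"rx":0,"ry":0,"rz":-0.053,"claw":1},
    {"x":0,"y":0,"z":0,"rx":0,"ry":0,"rz":0,"claw":1}
  ]
}}

```text
t: 15.25
tcp_pos: [0.5868, -0.0143, 0.2221]
orientation: [-0.185, 3.127, -0.001]
contact_force: [0.9, 0.5, -1.0]
opening: 0.0118
```

```bash
python3 -c "
from h import *
goto(.547,-.2470,.215,186.7)
"
```

```text
t 15.25 p [ 0.5868 -0.0143  0.2221] yaw -173.24 zax [ 0.0087  0.     -1.    ] q7 1.59 F [ 0.9  0.5 -1. ] open 0.0118
shift cm [  6.7  -22.64   0.67] rz 0.001
```

{"method": "send_rows", "body": {
  "rows": [
    {"x":0.3,"y":-1,"z":0,"rx":0,"ry":0,"rz":0,"claw":1},
    {"x":0.7,"y":-2.5,"z":0,"rx":0,"ry":0,"rz":0,"claw":1},
    {"x":1.2,"y":-4,"z":0,"rx":0,"ry":0,"rz":0,"claw":1},
    {"x":1.2,"y":-4,"z":0,"rx":0,"ry":0,"rz":0,"claw":1},
    {"x":1.2,"y":-4,"z":0,"rx":0,"ry":0,"rz":0,"claw":1},
    {"x":1.2,"y":-4,"z":0,"rx":0,"ry":0,"rz":0,"claw":1},
    {"x":0.6,"y":-2,"z":0,"rx":0,"ry":0,"rz":0,"claw":1},
    {"x":0.3,"y":-1,"z":0,"rx":0,"ry":0,"rz":0,"claw":1}
  ]
}}

```text
t: 16.05
tcp_pos: [0.5417, -0.2496, 0.2153]
orientation: [0.175, -3.131, 0.0]
contact_force: [-0.3, 0.4, -1.4]
opening: 0.0119
```

{"method": "send_rows", "body": {
  "rows": [
    {"x":0,"y":0,"z":1.5,"rx":0,"ry":0,"rz":0,"claw":1},
    {"x":0,"y":0,"z":2,"rx":0,"ry":0,"rz":0,"claw":1},
    {"x":0,"y":0,"z":1,"rx":0,"ry":0,"rz":0,"claw":1},
    {"x":0,"y":0,"z":0,"rx":0,"ry":0,"rz":0,"claw":1},
    {"x":0,"y":0,"z":0,"rx":0,"ry":0,"rz":0,"claw":1},
    {"x":0,"y":0,"z":0,"rx":0,"ry":0,"rz":0,"claw":1}
  ]
}}

```text
t: 16.65
tcp_pos: [0.5454, -0.2455, 0.1736]
orientation: [-0.186, 3.135, -0.001]
contact_force: [0.5, -0.3, -1.1]
opening: 0.0119
```

```bash
python3 -c "
from h import *
goto(.547,-.2470,.17,186.7)
p,d=read_camera('side');cv2.imwrite('pics/s8.png',cv2.resize(p[170:330,330:490],None,fx=3.7,fy=3.7));np.savez('s8.npz',d=d)
p,d=read_camera('top');cv2.imwrite('pics/t8.png',cv2.resize(p[120:280,390:550],None,fx=3.7,fy=3.7));np.savez('t8.npz',d=d)
goto(.547,-.2470,.17,186.7)
for n in('side','top'):
  d=np.load(n[0]+'8.npz')['d'];P=cloud(n,d)[d>0]
  print(n,np.histogram(P[(abs(P[:,0]-.547)<.09)&(abs(P[:,1]+.247)<.04)][:,2],bins=np.arange(.1,.2,.006)))
  for a,b in((.145,.175),(.15,.17)): print(rimfit(P,a,b,np.array([.548,-.2476]),6.8))
"
```

```text
t 16.65 p [ 0.5454 -0.2455  0.1736] yaw -173.2 zax [ 1.5e-03 -6.0e-04 -1.0e+00] q7 1.99 F [ 0.5 -0.3 -1.1] open 0.0119
shift cm [-0.14 -0.17  0.36] rz 0.0018
t 16.75 p [ 0.5453 -0.2456  0.1737] yaw -173.21 zax [ 1.6e-03 -7.0e-04 -1.0e+00] q7 1.99 F [-0.7  0.5 -1.1] open 0.0114
shift cm [-0.15 -0.16  0.37] rz 0.0015
side (array([  95,  246,  197,  372,    2,    0,    0,    0,   63, 1646,   32,
         46,   57,   89,  102,  177]), array([0.1  , 0.106, 0.112, 0.118, 0.124, 0.13 , 0.136, 0.142, 0.148,
       0.154, 0.16 , 0.166, 0.172, 0.178, 0.184, 0.19 , 0.196]))
(array([ 0.5461, -0.2458]), np.float64(0.1511), np.float64(0.064), (array([ 546.8, -245.5]), array([154.6,  65.3]), 6.8), 1810)
(array([ 0.5461, -0.2458]), np.float64(0.1511), np.float64(0.064), (array([ 546.8, -245.5]), array([154.6,  65.3]), 6.8), 1768)
top (array([   1,  116,   71,   77,    9,    0,    0,    0,   17, 1427,   74,
         19,    8,    9,    8,    9]), array([0.1  , 0.106, 0.112, 0.118, 0.124, 0.13 , 0.136, 0.142, 0.148,
       0.154, 0.16 , 0.166, 0.172, 0.178, 0.184, 0.19 , 0.196]))
(array([ 0.5475, -0.2454]), np.float64(0.1515), np.float64(0.0641), (array([ 547.6, -245.8]), array([152.8,  66.3]), 6.8), 1553)
(array([ 0.5475, -0.2454]), np.float64(0.1515), np.float64(0.0641), (array([ 547.6, -245.8]), array([152.8,  66.3]), 6.8), 1541)
```

View pics/s8.png

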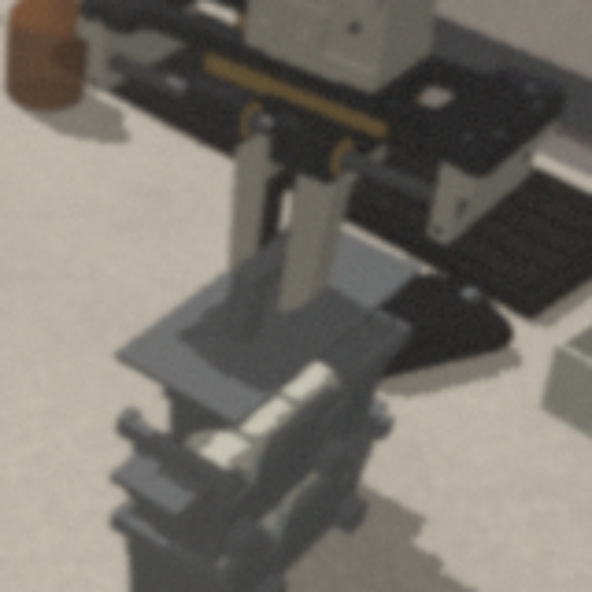

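View pics/t8.png

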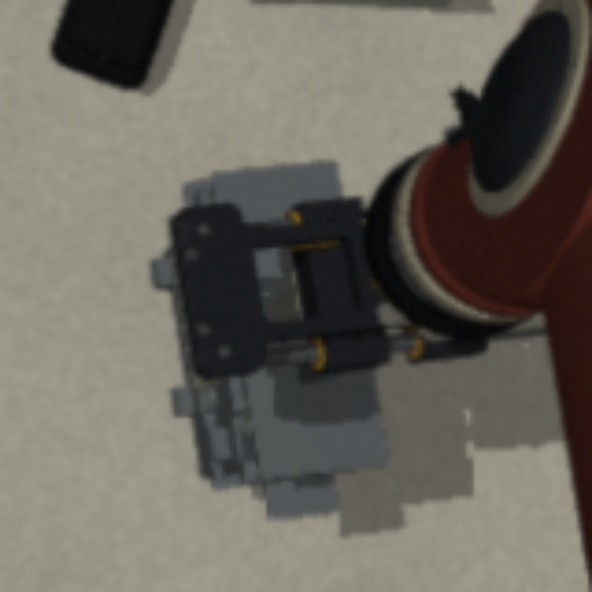

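The lid is held level, with its flange about 30 mm above the jar rim. Both cameras put it about 1.6 mm off in y. I correct that and lower.

{"method": "send_rows", "body": {
  "rows": [
    {"x":-0.04,"y":-0.16,"z":0.5,"rx":0,"ry":0,"rz":0,"claw":1},
    {"x":0,"y":0,"z":0.7,"rx":0,"ry":0,"rz":0,"claw":1},
    {"x":0,"y":0,"z":0.5,"rx":0,"ry":0,"rz":0,"claw":1},
    {"x":0,"y":0,"z":0,"rx":0,"ry":0,"rz":0,"claw":1},
    {"x":0,"y":0,"z":0,"rx":0,"ry":0,"rz":0,"claw":1},
    {"x":0,"y":0,"z":0,"rx":0,"ry":0,"rz":0,"claw":1}
  ]
}}

```text
t: 17.35
tcp_pos: [0.5455, -0.2471, 0.1559]
orientation: [-0.186, 3.136, -0.0]
contact_force: [-0.4, 0.2, -1.5]
opening: 0.0112
```

{"method": "send_rows", "body": {
  "rows": [
    {"x":0,"y":0,"z":0.3,"rx":0,"ry":0,"rz":0,"claw":1},
    {"x":0,"y":0,"z":0.2,"rx":0,"ry":0,"rz":0,"claw":1},
    {"x":0,"y":0,"z":0,"rx":0,"ry":0,"rz":0,"claw":1},
    {"x":0,"y":0,"z":0,"rx":0,"ry":0,"rz":0,"claw":1}
  ]
}}

```text
t: 17.75
tcp_pos: [0.5453, -0.2471, 0.1507]
orientation: [0.186, -3.136, -0.0]
contact_force: [-0.1, 0.1, -0.8]
opening: 0.0117
```

{"method": "send_rows", "body": {
  "rows": [
    {"x":0,"y":0,"z":0.2,"rx":0,"ry":0,"rz":0,"claw":1},
    {"x":0,"y":0,"z":0.15,"rx":0,"ry":0,"rz":0,"claw":1},
    {"x":0,"y":0,"z":0,"rx":0,"ry":0,"rz":0,"claw":1},
    {"x":0,"y":0,"z":0,"rx":0,"ry":0,"rz":0,"claw":1}
  ]
}}

```text
t: 18.15
tcp_pos: [0.5453, -0.2472, 0.1472]
orientation: [0.186, -3.136, -0.0]
contact_force: [0.4, 0.1, -1.2]
opening: 0.0118
```

{"method": "send_rows", "body": {
  "rows": [
    {"x":0,"y":0,"z":0.15,"rx":0,"ry":0,"rz":0,"claw":1},
    {"x":0,"y":0,"z":0.1,"rx":0,"ry":0,"rz":0,"claw":1},
    {"x":0,"y":0,"z":0,"rx":0,"ry":0,"rz":0,"claw":1},
    {"x":0,"y":0,"z":0,"rx":0,"ry":0,"rz":0,"claw":1}
  ]
}}

```text
t: 18.55
tcp_pos: [0.5453, -0.2471, 0.1447]
orientation: [0.186, -3.136, -0.0]
contact_force: [-0.4, -0.4, -1.2]
opening: 0.0118
```

{"method": "send_rows", "body": {
  "rows": [
    {"x":0,"y":0,"z":0.1,"rx":0,"ry":0,"rz":0,"claw":1},
    {"x":0,"y":0,"z":0,"rx":0,"ry":0,"rz":0,"claw":1},
    {"x":0,"y":0,"z":0,"rx":0,"ry":0,"rz":0,"claw":1}
  ]
}}

```text
t: 18.85
tcp_pos: [0.5454, -0.2472, 0.1439]
orientation: [-0.186, 3.136, -0.0]
contact_force: [1.0, 0.2, -0.3]
opening: 0.012
```

{"method": "send_rows", "body": {
  "rows": [
    {"x":0,"y":0,"z":0.06,"rx":0,"ry":0,"rz":0,"claw":1},
    {"x":0,"y":0,"z":0,"rx":0,"ry":0,"rz":0,"claw":1},
    {"x":0,"y":0,"z":0,"rx":0,"ry":0,"rz":0,"claw":1}
  ]
}}

```text
t: 19.15
tcp_pos: [0.5455, -0.2473, 0.1436]
orientation: [-0.186, 3.136, -0.001]
contact_force: [-0.2, -0.6, 3.2]
opening: 0.0115
```

Contact came at TCP z 0.1437, which is the height for the lid fully home. I release, back off and check.

{"method": "send_rows", "body": {
  "rows": [
    {"x":0,"y":0,"z":0,"rx":0,"ry":0,"rz":0,"claw":0.8},
    {"x":0,"y":0,"z":0,"rx":0,"ry":0,"rz":0,"claw":0.5},
    {"x":0,"y":0,"z":0,"rx":0,"ry":0,"rz":0,"claw":0.3},
    {"x":0,"y":0,"z":0,"rx":0,"ry":0,"rz":0,"claw":0.3},
    {"x":0,"y":0,"z":0,"rx":0,"ry":0,"rz":0,"claw":0.3},
    {"x":0,"y":0,"z":0,"rx":0,"ry":0,"rz":0,"claw":0.3}
  ]
}}

```text
t: 19.75
tcp_pos: [0.5453, -0.2472, 0.1431]
orientation: [0.186, -3.136, 0.0]
contact_force: [-0.3, 0.7, 0.3]
opening: 0.0541
```

{"method": "send_rows", "body": {
  "rows": [
    {"x":0,"y":0,"z":-1,"rx":0,"ry":0,"rz":0,"claw":0.3},
    {"x":0,"y":0,"z":-3,"rx":0,"ry":0,"rz":0,"claw":0.3},
    {"x":0,"y":0,"z":-4,"rx":0,"ry":0,"rz":0,"claw":0.3},
    {"x":0,"y":4,"z":-1,"rx":0,"ry":0,"rz":0,"claw":0.3},
    {"x":0,"y":4,"z":0,"rx":0,"ry":0,"rz":0,"claw":0.3},
    {"x":0,"y":4,"z":0,"rx":0,"ry":0,"rz":0,"claw":0.3},
    {"x":0,"y":4,"z":0,"rx":0,"ry":0,"rz":0,"claw":0.3},
    {"x":0,"y":4,"z":0,"rx":0,"ry":0,"rz":0,"claw":0.3}
  ]
}}

```text
t: 20.55
tcp_pos: [0.5216, -0.047, 0.2342]
orientation: [-0.185, 3.135, -0.0]
contact_force: [0.6, 0.8, -1.0]
opening: 0.0656
```

{"method": "send_rows", "body": {
  "rows": [
    {"x":0,"y":4,"z":0,"rx":0,"ry":0,"rz":0,"claw":0.3},
    {"x":0,"y":4,"z":0,"rx":0,"ry":0,"rz":0,"claw":0.3},
    {"x":0,"y":4,"z":0,"rx":0,"ry":0,"rz":0,"claw":0.3},
    {"x":0,"y":4,"z":0,"rx":0,"ry":0,"rz":0,"claw":0.3},
    {"x":0,"y":4,"z":0,"rx":0,"ry":0,"rz":0,"claw":0.3},
    {"x":0,"y":2,"z":0,"rx":0,"ry":0,"rz":0,"claw":0.3},
    {"x":0,"y":0,"z":0,"rx":0,"ry":0,"rz":0,"claw":0.3},
    {"x":0,"y":0,"z":0,"rx":0,"ry":0,"rz":0,"claw":0.3}
  ]
}}

```text
t: 21.35
tcp_pos: [0.496, 0.1691, 0.2336]
orientation: [-0.186, 3.135, -0.002]
contact_force: [-0.0, 0.2, 0.3]
opening: 0.0649
```

```bash
python3 -c "
from h import *
p,d=read_camera('side');cv2.imwrite('pics/s9.png',p)
cv2.imwrite('pics/s9c.png',cv2.resize(p[200:360,330:490],None,fx=3.7,fy=3.7))
P=cloud('side',d)[d>0];c=np.array([.548,-.2476])
def rep(n,P):
  print(n,'flange',rimfit(P,.115,.14,c,6.8),'lower',rimfit(P,.059,.072,c,6.8))
  S=P[(P[:,2]>.115)&(P[:,2]<.14)&(np.hypot(P[:,0]-.548,P[:,1]+.2476)<.09)]
  A=np.c_[S[:,:2]-c,np.ones(len(S))];print('plane slope,z',np.linalg.lstsq(A,S[:,2],rcond=None)[0].round(4))
rep('side',P)
p,d=read_camera('top');cv2.imwrite('pics/t9.png',p);P=cloud('top',d)[d>0];rep('top',P)
goto(0,0,0)
"
```

```text
side flange (array([ 0.5464, -0.2476]), np.float64(0.1508), np.float64(0.0641), (array([ 546.8, -247.2]), array([154.9,  65.6]), 6.7), 2081) lower (array([ 0.5473, -0.2481]), np.float64(0.1495), np.float64(0.0629), (array([ 547.3, -247.7]), array([150.6,  63.9]), 7.0), 601)
plane slope,z [0.01   0.0271 0.126 ]
top flange (array([ 0.5475, -0.2471]), np.float64(0.1508), np.float64(0.0642), (array([ 547.1, -247.3]), array([154.3,  66.3]), 6.8), 2490) lower (array([ 0.5452, -0.2231]), np.float64(0.1492), np.float64(0.0164), (array([ 545.6, -223. ]), array([150.6,  18.4]), 8.1), 226)
plane slope,z [ 0.0022 -0.013   0.1269]
t 21.45 p [0.4963 0.1677 0.2334] yaw -173.41 zax [ 4.0e-04 -1.5e-03 -1.0e+00] q7 1.21 F [-0.5 -0.6 -0.4] open 0.0649
shift cm [ 51.24 -10.93  23.34] rz None
```

View pics/s9.png

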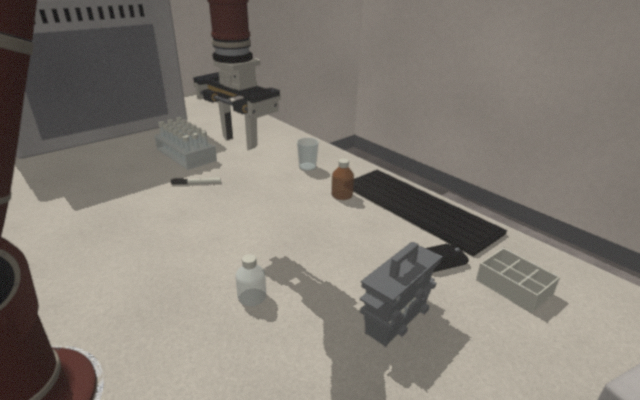

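View pics/s9c.png

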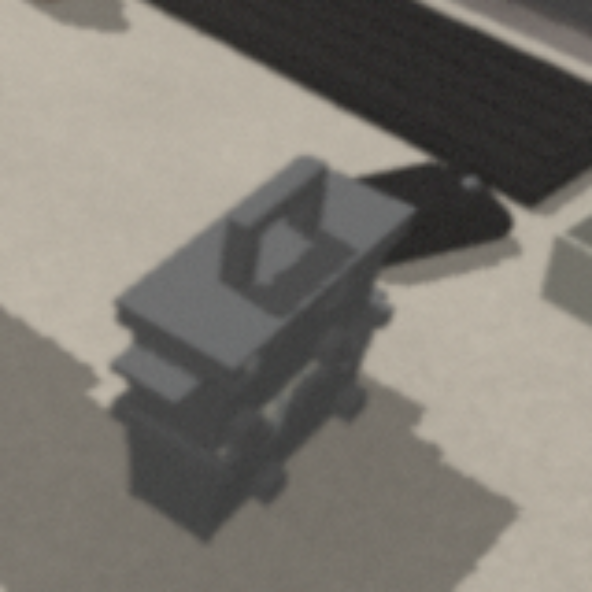

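View pics/t9.png

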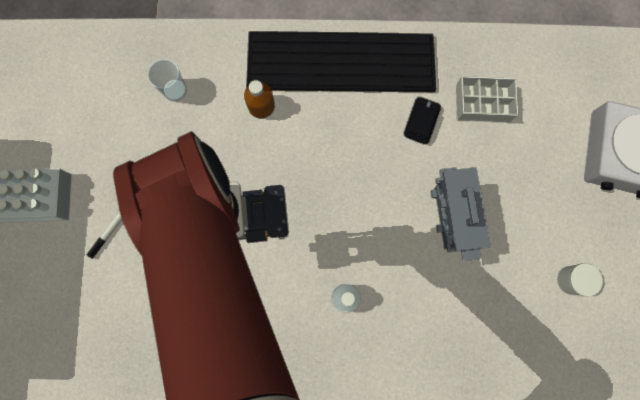

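```bash
python3 -c "
from h import *
a=np.radians(6.8);e=np.array([np.cos(a),np.sin(a)]);n=np.array([-e[1],e[0]]);c=np.array([.5472,-.2473])
for k in('side','top'):
  p,d=read_camera(k);P=cloud(k,d)[d>0];q=P[:,:2]-c
  for i in(-.06,.06):
    for j in(-.022,.022):
      m=(abs(q@e-i)<.01)&(abs(q@n-j)<.006)&(P[:,2]>.1);print(k,i,j,m.sum(),np.median(P[m,2]).round(4))
print(hand_in())
"
```

```text
side -0.06 -0.022 79 0.1257
side -0.06 0.022 60 0.126
side 0.06 -0.022 47 0.1259
side 0.06 0.022 0 nan
top -0.06 -0.022 69 0.127
top -0.06 0.022 68 0.1268
top 0.06 -0.022 65 0.1269
top 0.06 0.022 64 0.1273
the job is handed in; nothing more can be done
None
  return _methods._mean(a, axis=axis, dtype=dtype,
  ret = ret.dtype.type(ret / rcount)
```

The jar tote is stacked on the vial tote's rim with tabs at opposite ends, the lid is home on it, and the job is handed in at about 21.5 s. Hand-in gave no verdict.

**Stacking:** I gripped the jar tote across its rim, turned it about 37°, and lowered it in small steps. It made contact at TCP z 0.1054 m, against 0.1055 m expected for standing on the rim, with about 5 N upward before release.

**Lid:** I picked it up by the handle and lowered it until it made contact at TCP z of about 0.1437 m, the height for fully home.

**Last checks:**
- **Height and level:** the lid flange top reads 125.7–127.3 mm at the corners, level to within 0.5 mm in each camera. The expected height is 125 mm, and both cameras read the bench 1–2 mm high.
- **Position:** the lid is within 1 mm of the lower tote's centre. The vial tote is within 1 mm of where it started, and both bottles are standing.
- **Gaps and disagreements:** one flange corner gave no reading in the side view. A rough plane fit showed a false tilt because it took in side-face points and disagreed between the cameras, so I used the corner readings instead. The top view of the lower rim was hidden by the stack, so the vial tote's position comes from the side camera alone.

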